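Hold the pedal bin open, then let its lid down softly

ROBOT

A 6-joint arm with a two-finger parallel gripper is mounted at the origin on a cart in front of the work surface, level with it; the furniture and walls round the work are solid. World frame = base frame: x ahead of the robot, y to its left, z up, the work surface at z = 0. Lengths are in m, angles in rad, forces in N, time in s.
With the tool pointing down it reaches from about 0.4 to 0.925 m from the base axis. Payload 3.4 kg.
Tool frame: the origin (TCP) lies on the centre line of the jaws, within the pads' length; the fingertips stand 25 mm ahead of it and the grasp point (between the pads) lies 6 mm ahead of it; z points along the fingers, y is the line along which they close (so a half turn about z gives the same grasp; the last joint's range is limited). The gripper opens to 85 mm and grips with 20 to 120 N. Pads are 22 mm wide; open, the fingers measure 114 mm over their backs; the gripper's body (76 mm by 85 mm) begins 54 mm behind the grasp point. The pads swing forward as they close: fully open they stand 13 mm farther back than shut.
Start: joints at [-1.349, 0.307, 1.506, -0, 1.328, -0.073], TCP at [0.167, -0.55, 0.228] pointing down, gripper open.
Joint ranges: [-3.12, 3.12], [-1.05, 2.28], [0.14, 2.33], [-1.42, 4.57], [0.1, 2.73], [-2.68, 2.68]. Speed limits (rad/s): [2.57, 2.57, 3.14, 3.14, 3.14, 3.14].

INTERFACE

Orientations are given as a 3x3 rotation matrix whose columns are the frame's x, y, z axes.
In Python, from bench import env, eyes, finish_job, models gives the robot as it stands. The module is installed in compiled form; this text tells all that it offers.
- The arm moves only by the tool step_arm, never from a script. Its argument "increments" is a list of rows, each an object with "delta_pos": the shift along the world's x, y, z in mm, a list of three; "turn": the turn, a rotation vector about the world's x, y, z in degrees, a list of three; "hand": the opening, from -1 (shut) to 1 (fully open). In form: [{"delta_pos": [x, y, z], "turn": [rx, ry, rz], "hand": hand}, ...]. A call has 1 to 10 rows; each row is the pose to reach, as a shift and turn from the pose commanded when the call began; what a row does not reach only later rows make up. A row lasts 1/10 s, in which the tool goes at most 50 mm and 8.59 degrees, less where a joint would pass 70% of its speed; a pose out of reach is approached as far as the arm can. A call with a gripper value outside its range is refused whole. The fingers move at their own pace and stop on an object; "squeeze" is the grip in N (left out, the last holds). Time passes only in rows, so rows that repeat a pose let the fingers close. It gives the time, the measured TCP pose, the force, the opening and the grip force at its end, in the units of the state.
- env.get_obs(): the state, without advancing time (a new reading comes with each control period).
- eyes.get_image(name): name is "scene" or "top"; returns a dict with "image" (480x640x3 uint8, blue, green, red), "range_z" (480x640 float32, m along the optical axis (not along the pixel's ray), 0 where there is no reading), "fx", "fy", "cx", "cy" (pixels), "origin" and "orientation" of the camera in the world. Camera axes: x right, y down, z forward; pixel columns grow to the right and rows downward; lengths in m; the calibration is good to about 2 mm. A picture is of the moment at which its call begins.
- finish_job(): hands the job in; it is judged then, once.
Trained networks look in a picture, given as the dict that the camera call returned (one of the last four; its "shot" number tells which), for a name from the list of things; names that differ only in an ending like _2 or _b are one class to them, and where a whole thing is asked for, a point or a joint stands for the part that bears it (a point fixed in the world has none). Each returns a list of dicts, best first, with "p" (0 to 1); they miss things now and then, are a little off and sometimes report something else, mostly with a low value. They report only what shows in the picture. A call takes as long as a camera call.
- models.masks_of(thing, picture): "region" (480x640 bool, what is visible of it) and "rect" ([left, top, right, bottom] in pixels, round what is visible of it).
- models.spot_point(thing, picture): "point" ([column, row] in pixels: a listed point, or the origin of a listed thing).
The state is a dict: "t": time; "joints": joint angles; "joint_vel": joint speeds; "joint_torque": joint torques, N m; "position": TCP position; "orientation": TCP orientation; "ft_force": force on the tool from outside, world axes, zero at the start; "torque": the same for the moment, N m; "width": finger opening in m; "gripper_force": force on a finger pad.
Only numpy, scipy, OpenCV 4.12 (cv2) and the standard library are available. Lean on these libraries where they do the work, as an engineer would, in place of code of your own. Each camera call takes 0.05 s, during which the arm holds its last target. There are 200 camera calls.

TASK

My hands are full of peelings, so work the small pedal bin on the worktop for me. Push the packet that has fallen over under the bin's lever out of the way, sliding it flat along the worktop without picking it up; then press the lever right down with your fingertips and hold the lid fully open for a good two seconds. After that ease the lever back up, taking about two seconds, so that the lid closes softly and never drops or slams; work the lid only by its lever and leave the other things where they are.

Things in the scene. Friction and masses are not known exactly. Their poses are not given: they have to be found in the camera images.
- bin: Round worktop pedal bin, steel with a black lid and a black foot, 162 mm across, 188 mm high, fixed. Origin on the worktop under the middle of its front wall; its x runs from front to back (the bin's axis lies 80 mm, the lid's hinge 170 mm along +x), y level across it, z up. The lever sticks out of the front, along -x.
- bin_lever (a joint): Angle of the lever, rad: 0 at rest (lid shut), 0.24 at its stop, fully pressed (lid fully open). It pivots 30 mm inside the bin's front wall, 95 mm from the pad's middle, so the pad moves almost straight down. Pressing it takes about 3 to 7 N at the pad's middle.
- bin_lid (a joint): Angle of the lid, rad: 0 shut, 1.2 fully open. A rigid linkage keeps it at 5 times the lever's angle; when the lever is let go, lid and lever drop back by themselves. The lid swings up and away from the lever.
- lever_pad (a point): Middle of the upper face of the lever's black ribbed pad; it moves with the lever. In the bin's frame at x = -65 mm, 50 mm above the worktop at rest, about 27 mm above it fully pressed. The pad is 58 mm long (its free end 25 mm farther out than this point), 60 mm wide, 8 mm thick; the gap under it at rest is 42 mm.
- lever_foot (a point): Fixed point on the worktop straight under the resting lever's pad middle.
- packet: Flat carton, 123 x 100 x 31 mm, 0.1 to 0.17 kg, lying on a broad side, one end under the lever, which it blocks. Origin at the middle of its outer end face, 15.5 mm above the worktop; its z axis runs level along its 123 mm length toward the end under the lever, its y axis level across its 100 mm width, its x axis vertical.
- packet_mid (a point): Middle of the packet, 61.5 mm from its origin along its z, 15.5 mm above the worktop when it lies flat.
- mug: White mug with a handle, 82 mm across, 91 mm high, a bystander to be left where it stands. Origin at the middle of its underside.
- tin: Food tin, 57 mm across, 72 mm high, a bystander. Origin at the middle of its underside.

How it is judged:
By the outcome, as a careful person would: the job done as asked, in the order asked, and still so for the second after the job is handed in, with the robot touching nothing.
It also fails if it takes over 51 s, if anything falls off the work surface, if the arm or the gripper's body presses on something with over 40 N, if the wrist force passes 120 N, or if a joint passes its speed limit or range.

## Working session

There is one attempt and no reset: what is moved stays moved. The work goes in short steps, Python scripts to look and compute and a tool call to move; the robot and the scene stay as the last step left them, time stands still between calls to the robot, and variables do not carry over. Pictures are saved under pics/ and viewed, at most 10 in all, crops included, and the job is handed in when it is done.

Besides the shell and the picture viewer there is one more tool, called after ">>>" as a command line: name --argument value ..., lists and objects as JSON in quotes. step_arm: Moves the arm, as the interface text tells. Its arguments: {"type":"object","properties":{"increments":{"type":"array"},"squeeze":{"type":"number"}},"required":["increments"]}

```bash
mkdir -p pics
cat > h.py <<'E'
import numpy as np,cv2
from bench import env,eyes,models
def pt(P,u,v,z=None):
    r=np.array([(u-P['cx'])/P['fx'],(v-P['cy'])/P['fy'],1.]);R=np.array(P['orientation']);o=np.array(P['origin'])
    if z is not None:
        d=R@r; return o+d*(z-o[2])/d[2]
    return o+R@(r*P['range_z'][int(round(v)),int(round(u))])
def cloud(P,m):
    v,u=np.nonzero(m&(P['range_z']>0));d=P['range_z'][v,u]
    return (np.array(P['orientation'])@np.array([(u-P['cx'])/P['fx']*d,(v-P['cy'])/P['fy']*d,d])).T+np.array(P['origin'])
E
python3 - <<'E'
from h import *
np.set_printoptions(precision=3,suppress=True)
ims=[]
for n in('scene','top'):
    P=eyes.get_image(n);ims.append(P['image'].copy());print(n,P['origin'])
    for t in('bin','packet','mug','tin','bin_lever'):
        for r in models.masks_of(t,P)[:1]:
            c=cloud(P,r['region']);print(t,r['p'],r['rect'],'med',np.median(c,0),'lo',np.percentile(c,2,0),'hi',np.percentile(c,98,0))
    for t in('bin','packet','lever_pad','lever_foot','packet_mid'):
        for r in models.spot_point(t,P)[:1]:
            print(t,r['p'],r['point'],pt(P,*r['point']))
cv2.imwrite('pics/a.png',ims[0]);cv2.imwrite('pics/b.png',ims[1])
print(env.get_obs())
E
```

```text
scene [0.571 0.486 0.778]
bin 0.83 [285.1, 174.8, 360.3, 279.1] med [ 0.459 -0.35   0.134] lo [ 0.385 -0.472  0.013] hi [ 0.533 -0.26   0.188]
packet 0.7 [283.3, 172.7, 363.3, 278.5] med [ 0.459 -0.35   0.134] lo [ 0.385 -0.47   0.015] hi [ 0.533 -0.261  0.188]
mug 0.73 [342.0, 329.8, 394.5, 389.6] med [ 0.415 -0.017  0.053] lo [ 0.375 -0.083 -0.   ] hi [0.453 0.037 0.091]
tin 0.75 [285.7, 350.5, 314.2, 399.1] med [0.555 0.016 0.067] lo [ 0.529 -0.024  0.003] hi [0.581 0.03  0.073]
bin 0.96 [331.4, 261.5] [ 0.445 -0.293  0.05 ]
packet 0.92 [374.9, 305.9] [ 0.365 -0.168  0.015]
lever_pad 0.64 [346.9, 265.0] [ 0.41  -0.276  0.05 ]
lever_foot 0.62 [347.5, 280.9] [ 0.414 -0.242  0.03 ]
packet_mid 0.89 [362.9, 290.7] [ 0.386 -0.204  0.031]
top [ 0.365 -0.268  0.979]
bin 0.93 [312.6, 194.1, 461.5, 280.8] med [ 0.447 -0.396  0.183] lo [ 0.385 -0.492  0.048] hi [ 0.53  -0.262  0.19 ]
packet 0.94 [270.9, 240.2, 338.7, 304.1] med [ 0.386 -0.215  0.031] lo [ 0.335 -0.284  0.02 ] hi [ 0.449 -0.162  0.035]
mug 0.71 [172.8, 237.2, 226.4, 279.1] med [0.417 0.004 0.037] lo [ 0.376 -0.054  0.006] hi 
[... 288 characters left out ...]
 -0.331  0.049]
packet 0.62 [276.6, 281.8] [ 0.372 -0.166  0.03 ]
lever_pad 0.74 [327.9, 264.5] [ 0.41  -0.272  0.052]
packet_mid 0.69 [303.2, 271.6] [ 0.395 -0.221  0.03 ]
{'t': 1.1, 'joints': array([-1.349,  0.307,  1.506, -0.   ,  1.328, -0.073]), 'joint_vel': array([-0.001, -0.001, -0.002,  0.001,  0.001,  0.001]), 'joint_torque': array([ -0.003, -45.75 , -25.234,  -0.   ,   0.001,   0.   ]), 'position': array([ 0.167, -0.55 ,  0.228]), 'orientation': array([[ 0.957,  0.291, -0.   ],
       [ 0.291, -0.957, -0.   ],
       [-0.   , -0.   , -1.   ]]), 'ft_force': array([ 0.125,  0.059, -0.559]), 'torque': array([-0.017,  0.02 , -0.004]), 'gripper_force': 0.0, 'width': 0.08577420335445918}
```

View pics/a.png

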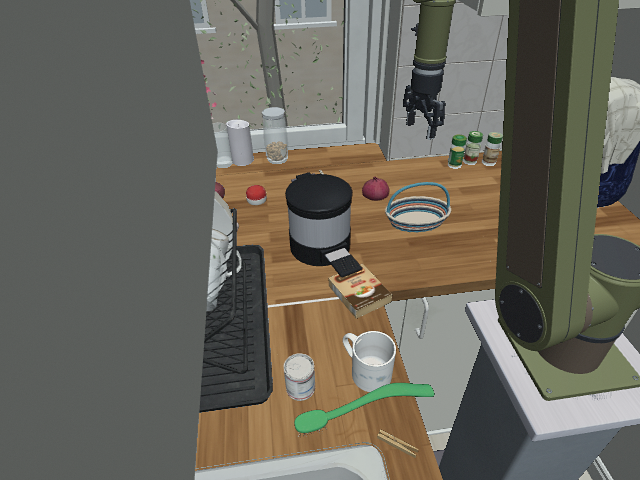

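View pics/b.png

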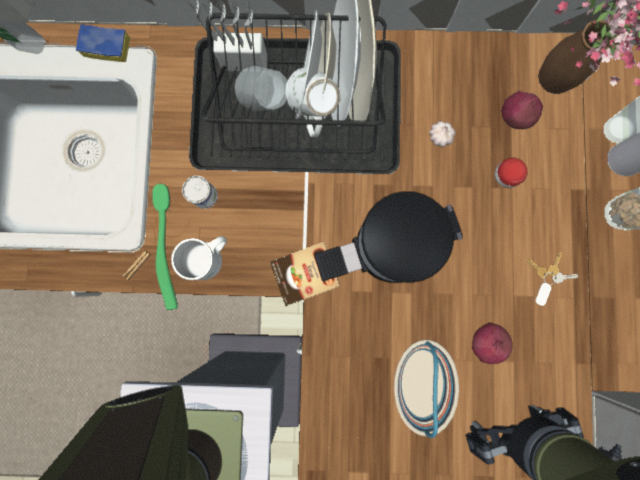

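The images show the bin with its lever pointing to +y, the pad at about (330,264) in the top view. The packet lies under the pad, with its outer end at (290,300) close to the worktop's front edge. I'll push it sideways toward +x, where the worktop is free. Next I'll get the geometry precisely.

Run:
```python
from h import *
from scipy.optimize import least_squares
np.set_printoptions(precision=3,suppress=True)
P=eyes.get_image('top')
c=cloud(P,models.masks_of('bin',P)[0]['region']);c=c[c[:,2]>.17]
h=cv2.convexHull(c[:,:2].astype(np.float32));print('lid rect',cv2.minEnclosingCircle(h))
L=models.masks_of('bin_lever',P)[0];l=cloud(P,L['region']);l=l[(l[:,2]>.04)&(l[:,2]<.06)]
print('lever rect',cv2.boxPoints(cv2.minAreaRect(l[:,:2].astype(np.float32))))
m=models.masks_of('packet',P)[0]['region'];k=cloud(P,m);k=k[(k[:,2]>.025)&(k[:,2]<.037)]
r=cv2.minAreaRect(k[:,:2].astype(np.float32));print('packet',r,cv2.boxPoints(r))
# edge of worktop: heights along column
A=cloud(P,np.ones((480,640),bool)&(P['range_z']>0))
s=A[(abs(A[:,2])<.006)]
for y in(-.10,-.14,-.18,-.22,-.26,-.30): q=s[abs(s[:,1]-y)<.004];print(y,q[:,0].min())
for n in('packet_mid','packet','lever_pad'):
    p=models.spot_point(n,P)[0]['point'];print(n,pt(P,*p,z={'packet_mid':.0155,'packet':.0155,'lever_pad':.05}[n]))
o=(A[:,2]>.01)&(A[:,0]>.4)&(A[:,0]<.62)&(A[:,1]>-.3)&(A[:,1]<-.03)&(A[:,2]<.3)
print('rack minx',A[(A[:,2]>.01)&(A[:,1]>-.25)&(A[:,1]<-.1)&(A[:,0]>.48)][:,0].min())
I=cv2.resize(P['image'][150:330,160:420],None,fx=3,fy=3);cv2.imwrite('pics/c.png',I)
```

```text
lid rect ((0.4593135714530945, -0.41925153136253357), 0.09005826711654663)
lever rect [[ 0.376 -0.26 ]
 [ 0.404 -0.342]
 [ 0.46  -0.323]
 [ 0.433 -0.241]]
packet ((0.39161282777786255, -0.22318924963474274), (0.09724681079387665, 0.12045940011739731), 21.894123077392578) [[ 0.324 -0.185]
 [ 0.369 -0.297]
 [ 0.459 -0.261]
 [ 0.414 -0.149]]
-0.1 -0.0357503383729455
-0.14 -0.03445812381213553
-0.18 0.4309650469358228
-0.22 -0.03210020884576359
-0.26 -0.029928384846855838
-0.3 -0.02898837819779637
packet_mid [ 0.394 -0.218  0.015]
packet [ 0.369 -0.168  0.015]
lever_pad [ 0.413 -0.276  0.05 ]
rack minx 0.6081816788575194
```

View pics/c.png

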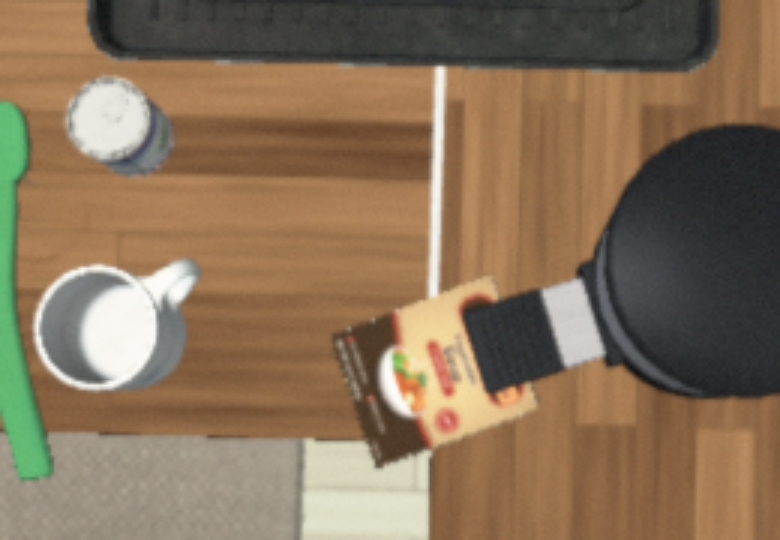

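The crop shows the near long side of the packet free, running from (378,466) to (535,400), with the lever pad over its inner end. Plan: push along (0.93, 0.37) for about 105 mm, with closed fingers about 30 mm outside the pad's free end.

>>> step_arm --increments '[{"delta_pos": [30, 60, 20], "turn": [0, 0, 5], "hand": -1}, {"delta_pos": [50, 100, 20], "turn": [0, 0, 5], "hand": -1}, {"delta_pos": [70, 140, 20], "turn": [0, 0, 5], "hand": -1}, {"delta_pos": [90, 180, 0], "turn": [0, 0, 5], "hand": -1}, {"delta_pos": [110, 215, -30], "turn": [0, 0, 5], "hand": -1}, {"delta_pos": [125, 250, -60], "turn": [0, 0, 5], "hand": -1}, {"delta_pos": [140, 280, -80], "turn": [0, 0, 5], "hand": -1}, {"delta_pos": [152, 302, -100], "turn": [0, 0, 5], "hand": -1}, {"delta_pos": [152, 302, -110], "turn": [0, 0, 5], "hand": -1}, {"delta_pos": [152, 302, -110], "turn": [0, 0, 5], "hand": -1}]'

```text
t: 2.45
position: [0.3186, -0.2474, 0.1172]
orientation: [[0.927, 0.375, -0.002], [0.375, -0.927, 0.001], [-0.001, -0.002, -1.0]]
ft_force: [-1.1, 0.3, 0.0]
width: -0.0002
gripper_force: 0.0
```

>>> step_arm --increments '[{"delta_pos": [0, 0, -20], "turn": [0, 0, 0], "hand": -1}, {"delta_pos": [0, 0, -40], "turn": [0, 0, 0], "hand": -1}, {"delta_pos": [0, 0, -55], "turn": [0, 0, 0], "hand": -1}, {"delta_pos": [0, 0, -70], "turn": [0, 0, 0], "hand": -1}, {"delta_pos": [0, 0, -80], "turn": [0, 0, 0], "hand": -1}, {"delta_pos": [0, 0, -80], "turn": [0, 0, 0], "hand": -1}]'

```text
t: 3.05
position: [0.319, -0.2497, 0.0378]
orientation: [[0.929, 0.371, -0.0], [0.371, -0.929, -0.0], [-0.0, -0.0, -1.0]]
ft_force: [-0.7, 0.9, 0.1]
width: 0.0002
gripper_force: 0.0
```

Run:
```python
from h import *
P=eyes.get_image('top');a=cv2.resize(P['image'][190:340,220:420],None,fx=2.5,fy=2.5)
Q=eyes.get_image('scene');b=cv2.resize(Q['image'][160:340,270:430],None,fx=1.7,fy=2.0833)
b=cv2.resize(Q['image'][190:340,280:400],None,fx=2.5,fy=2.5)
cv2.imwrite('pics/d.png',np.hstack([a,b]));print(env.get_obs()['ft_force'])
for n in('packet','packet_mid'):print(n,[pt(P,*r['point'],z=.0155) for r in models.spot_point(n,P)[:1]])
```

```text
[ 0.57405361  0.24908348 -0.13605738]
packet []
packet_mid [array([ 0.39144064, -0.22516624,  0.0155    ])]
```

View pics/d.png

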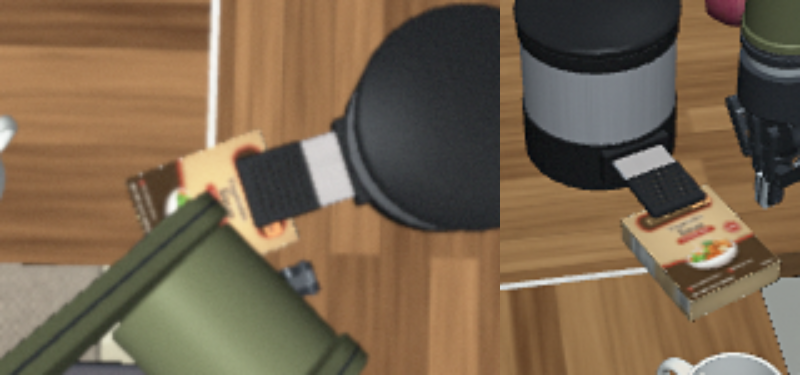

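The closed fingertips stand beside the packet's free long side, at about (300,280) in the left half, clear of the lever. I'll push now.

>>> step_arm --increments '[{"delta_pos": [7, 3, 0], "turn": [0, 0, 0], "hand": -1}, {"delta_pos": [14, 6, 0], "turn": [0, 0, 0], "hand": -1}, {"delta_pos": [20, 8, 0], "turn": [0, 0, 0], "hand": -1}, {"delta_pos": [26, 11, 0], "turn": [0, 0, 0], "hand": -1}, {"delta_pos": [32, 13, 0], "turn": [0, 0, 0], "hand": -1}, {"delta_pos": [38, 15, 0], "turn": [0, 0, 0], "hand": -1}, {"delta_pos": [44, 18, 0], "turn": [0, 0, 0], "hand": -1}, {"delta_pos": [50, 20, 0], "turn": [0, 0, 0], "hand": -1}, {"delta_pos": [55, 22, 0], "turn": [0, 0, 0], "hand": -1}, {"delta_pos": [60, 24, 0], "turn": [0, 0, 0], "hand": -1}]'

```text
t: 4.25
position: [0.3794, -0.224, 0.0381]
orientation: [[0.928, 0.373, -0.0], [0.373, -0.928, 0.0], [-0.0, -0.0, -1.0]]
ft_force: [-0.5, 0.6, 0.0]
width: -0.0
gripper_force: 0.0
```

Run:
```python
from h import *
P=eyes.get_image('top');a=cv2.resize(P['image'][190:340,220:420],None,fx=2.5,fy=2.5)
Q=eyes.get_image('scene')
b=cv2.resize(Q['image'][190:340,280:400],None,fx=2.5,fy=2.5)
cv2.imwrite('pics/e.png',np.hstack([a,b]))
for n in('packet','packet_mid'):print(n,[pt(P,*r['point'],z=.0155) for r in models.spot_point(n,P)[:1]],[pt(Q,*r['point'],z=.0155) for r in models.spot_point(n,Q)[:1]])
```

```text
packet [] [array([ 0.36185085, -0.17080332,  0.0155    ])]
packet_mid [] []
```

View pics/e.png

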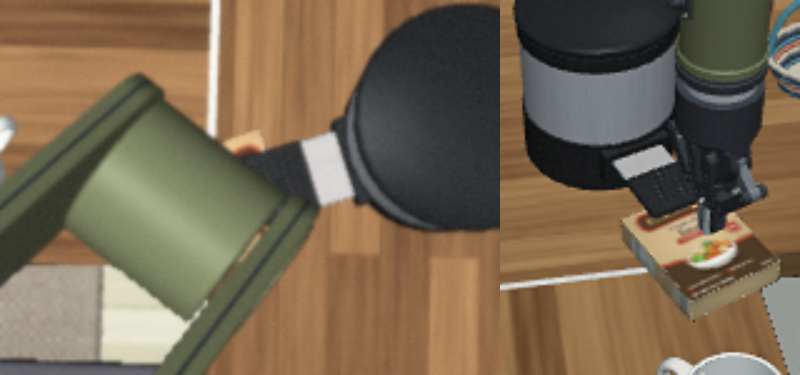

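The fingertip appears to sit over the packet, which hasn't moved. I'll check the tip's real height.

Run:
```python
from h import *
np.set_printoptions(precision=4,suppress=True)
Q=eyes.get_image('scene');R=np.array(Q['orientation']);o=np.array(Q['origin'])
p=env.get_obs()['position'];print(p,env.get_obs()['width'])
I=Q['image'].copy()
for z in(0,.012,.025,.04):
    c=R.T@(np.array([p[0],p[1],z])-o);print(z,c[0]/c[2]*Q['fx']+Q['cx'],c[1]/c[2]*Q['fy']+Q['cy'])
A=cloud(Q,np.ones((480,640),bool))
n=A[(np.hypot(A[:,0]-p[0],A[:,1]-p[1])<.03)];print(len(n),np.histogram(n[:,2],bins=np.arange(0,.12,.005)))
k=A[(A[:,0]>.3)&(A[:,0]<.47)&(A[:,1]>-.25)&(A[:,1]<-.13)&(A[:,2]>.01)]
print(np.histogram(k[:,2],bins=np.arange(0.01,.06,.003)))
cv2.imwrite('pics/f.png',cv2.resize(I[220:330,310:420],None,fx=5,fy=5))
```

```text
[ 0.3787 -0.2242  0.0381] -0.00043801497730341373
0 363.37499944150443 293.3033073975687
0.012 363.5977478533226 289.8114144544346
0.025 363.842745823032 285.97072856793426
0.04 364.1303183433917 281.4626270452929
773 (array([  0,   0,   0,   0,   0,  67, 230,   2,   2,   9,  16,  16,  17,
        14,  16,   9,   8,  22,  34,  33,  14,  27,  29]), array([0.   , 0.005, 0.01 , 0.015, 0.02 , 0.025, 0.03 , 0.035, 0.04 ,
       0.045, 0.05 , 0.055, 0.06 , 0.065, 0.07 , 0.075, 0.08 , 0.085,
       0.09 , 0.095, 0.1  , 0.105, 0.11 , 0.115]))
(array([ 54,  53,  58,  54,  53, 120, 701, 386,  12,   0,   2,  10,  16,
        25,  12,  13]), array([0.01 , 0.013, 0.016, 0.019, 0.022, 0.025, 0.028, 0.031, 0.034,
       0.037, 0.04 , 0.043, 0.046, 0.049, 0.052, 0.055, 0.058]))
```

View pics/f.png

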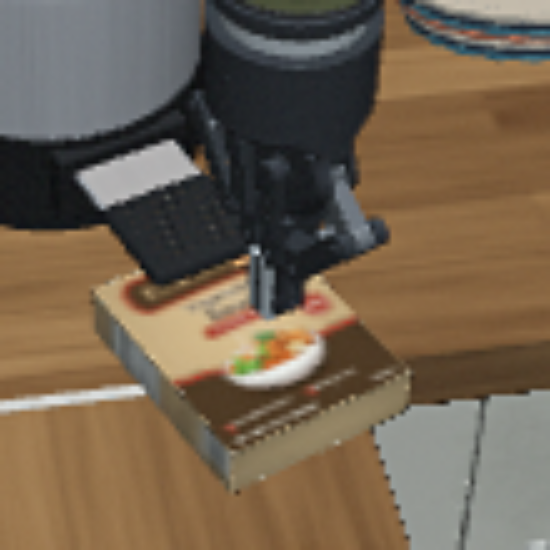

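The fingertip hangs at about z = 0.035, just above the packet's top, so the real tips are only about 3 mm ahead of the reported TCP. I'll go back and descend lower, watching the force.

>>> step_arm --increments '[{"delta_pos": [-30, -12, 3], "turn": [0, 0, 0], "hand": -1}, {"delta_pos": [-60, -24, 3], "turn": [0, 0, 0], "hand": -1}, {"delta_pos": [-62, -25, 0], "turn": [0, 0, 0], "hand": -1}, {"delta_pos": [-62, -25, -4], "turn": [0, 0, 0], "hand": -1}, {"delta_pos": [-62, -25, -8], "turn": [0, 0, 0], "hand": -1}, {"delta_pos": [-62, -25, -11], "turn": [0, 0, 0], "hand": -1}, {"delta_pos": [-62, -25, -14], "turn": [0, 0, 0], "hand": -1}, {"delta_pos": [-62, -25, -14], "turn": [0, 0, 0], "hand": -1}]'

```text
t: 5.4
position: [0.3173, -0.2488, 0.0236]
orientation: [[0.928, 0.374, -0.001], [0.374, -0.928, 0.001], [-0.0, -0.001, -1.0]]
ft_force: [0.7, 0.5, 0.0]
width: -0.0001
gripper_force: 0.0
```

>>> step_arm --increments '[{"delta_pos": [0, 0, -3], "turn": [0, 0, 0], "hand": -1}, {"delta_pos": [0, 0, -6], "turn": [0, 0, 0], "hand": -1}, {"delta_pos": [0, 0, -6], "turn": [0, 0, 0], "hand": -1}]'

```text
t: 5.7
position: [0.3169, -0.2489, 0.0178]
orientation: [[0.928, 0.373, -0.001], [0.373, -0.928, 0.001], [-0.0, -0.001, -1.0]]
ft_force: [-0.8, -0.2, -0.2]
width: -0.0002
gripper_force: 0.0
```

Run:
```python
from h import *
np.set_printoptions(precision=4,suppress=True)
Q=eyes.get_image('scene');R=np.array(Q['orientation']);o=np.array(Q['origin'])
p=env.get_obs()['position'];print(p,env.get_obs()['ft_force'])
for z in(0,.012,.025,.04):
    c=R.T@(np.array([p[0],p[1],z])-o);print(z,c[0]/c[2]*Q['fx']+Q['cx'],c[1]/c[2]*Q['fy']+Q['cy'])
A=cloud(Q,np.ones((480,640),bool))
n=A[(np.hypot(A[:,0]-p[0],A[:,1]-p[1])<.022)];print(len(n),np.histogram(n[:,2],bins=np.arange(-.004,.06,.004)))
cv2.imwrite('pics/g.png',cv2.resize(Q['image'][200:310,310:420],None,fx=5,fy=5))
```

```text
[ 0.3169 -0.249   0.0179] [-0.5348 -0.9213 -0.0791]
0 385.8799881782386 282.9532006660743
0.012 386.2573242512134 279.4706289629157
0.025 386.6722017600552 275.64157370938835
0.04 387.15897518521894 271.14896492443944
573 (array([78, 44,  0,  0,  0,  1,  2,  3, 15, 13, 16, 12, 15,  9, 10]), array([-0.004,  0.   ,  0.004,  0.008,  0.012,  0.016,  0.02 ,  0.024,
        0.028,  0.032,  0.036,  0.04 ,  0.044,  0.048,  0.052,  0.056]))
```

View pics/g.png

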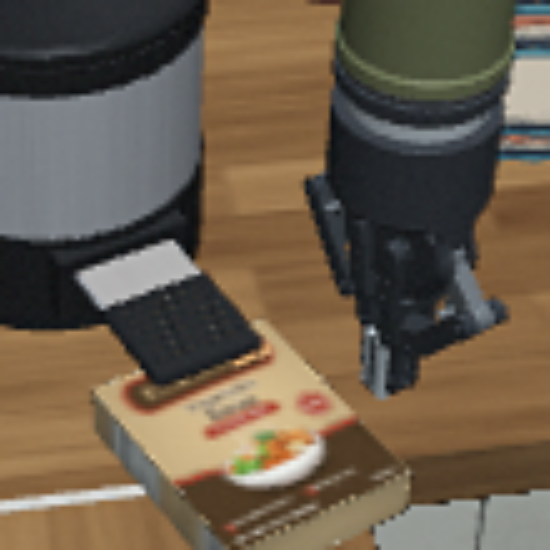

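The tip clears the worktop, with its lowest point at z ≈ 0.018, level with the TCP. The knuckles flare out at (320,190) and (500,310), so I'll check their height relative to the lever.

Run:
```python
from h import *
s=env.get_obs();p=s['position'];R=s['orientation']
for n in('scene','top'):
    Q=eyes.get_image(n);A=cloud(Q,np.ones((480,640),bool));B=(A-p)@R
    B=B[(abs(B[:,0])<.045)&(abs(B[:,1])<.07)&(A[:,2]>.012)&(A[:,2]<.15)]
    for a in np.arange(-.07,.07,.01):
        q=B[(B[:,1]>=a)&(B[:,1]<a+.01)]
        if len(q):print(n,'y %.2f lowest above tcp %.3f n%d'%(a,-q[:,2].max(),len(q)), 'x', q[:,0].min().round(3),q[:,0].max().round(3))
```

```text
scene y -0.07 lowest above tcp 0.089 n20 x -0.012 0.009
scene y -0.06 lowest above tcp -0.005 n96 x -0.016 0.044
scene y -0.05 lowest above tcp 0.009 n103 x -0.01 0.043
scene y -0.04 lowest above tcp 0.009 n127 x -0.01 0.043
scene y -0.03 lowest above tcp 0.009 n84 x -0.005 0.044
scene y -0.02 lowest above tcp 0.007 n199 x -0.017 0.044
scene y -0.01 lowest above tcp 0.003 n99 x -0.009 0.043
scene y 0.00 lowest above tcp 0.010 n123 x 0.006 0.044
scene y 0.01 lowest above tcp 0.009 n62 x 0.004 0.044
scene y 0.02 lowest above tcp 0.010 n37 x 0.007 0.045
scene y 0.03 lowest above tcp 0.009 n57 x 0.002 0.044
scene y 0.04 lowest above tcp 0.009 n52 x -0.004 0.042
scene y 0.05 lowest above tcp 0.010 n29 x 0.002 0.036
scene y 0.06 lowest above tcp 0.010 n3 x 0.03 0.036
top y 0.02 lowest above tcp 0.010 n22 x 0.031 0.045
top y 0.03 lowest above tcp -0.005 n41 x 0.008 0.045
top y 0.04 lowest above tcp -0.003 n93 x -0.011 0.045
top y 0.05 lowest above tcp -0.005 n108 x -0.012 0.045
top y 0.06 lowest above tcp -0.001 n26 x -0.011 0.045
```

To keep the knuckles clear of the lever I'll turn the hand a quarter turn, then lower to tip z ≈ 0.011.

>>> step_arm --increments '[{"delta_pos": [-2, -1, 0], "turn": [0, 0, -45], "hand": -1}, {"delta_pos": [-2, -1, 0], "turn": [0, 0, -90], "hand": -1}, {"delta_pos": [-2, -1, 0], "turn": [0, 0, -90], "hand": -1}, {"delta_pos": [-2, -1, 0], "turn": [0, 0, -90], "hand": -1}, {"delta_pos": [-2, -1, 0], "turn": [0, 0, -90], "hand": -1}, {"delta_pos": [-2, -1, 0], "turn": [0, 0, -90], "hand": -1}, {"delta_pos": [-2, -1, 0], "turn": [0, 0, -90], "hand": -1}, {"delta_pos": [-2, -1, 0], "turn": [0, 0, -90], "hand": -1}, {"delta_pos": [-2, -1, 0], "turn": [0, 0, -90], "hand": -1}, {"delta_pos": [-2, -1, 0], "turn": [0, 0, -90], "hand": -1}]'

```text
t: 6.85
position: [0.3151, -0.2503, 0.0183]
orientation: [[0.432, -0.902, 0.0], [-0.902, -0.432, -0.0], [0.0, -0.0, -1.0]]
ft_force: [-0.3, -0.2, 0.2]
width: -0.0001
gripper_force: 0.0
```

>>> step_arm --increments '[{"delta_pos": [0, 0, -2], "turn": [0, 0, 0], "hand": -1}, {"delta_pos": [0, 0, -4], "turn": [0, 0, 0], "hand": -1}, {"delta_pos": [0, 0, -6], "turn": [0, 0, 0], "hand": -1}, {"delta_pos": [0, 0, -6], "turn": [0, 0, 0], "hand": -1}]'

```text
t: 7.25
position: [0.3148, -0.25, 0.0118]
orientation: [[0.439, -0.899, -0.0], [-0.899, -0.439, 0.0], [-0.001, 0.0, -1.0]]
ft_force: [-0.3, -0.0, 0.6]
width: -0.0
gripper_force: 0.0
```

>>> step_arm --increments '[{"delta_pos": [6, 2, 0], "turn": [0, 0, -4], "hand": -1}, {"delta_pos": [11, 5, 0], "turn": [0, 0, -4], "hand": -1}, {"delta_pos": [16, 7, 0], "turn": [0, 0, -4], "hand": -1}, {"delta_pos": [21, 9, 0], "turn": [0, 0, -4], "hand": -1}, {"delta_pos": [26, 11, 0], "turn": [0, 0, -4], "hand": -1}, {"delta_pos": [31, 13, 0], "turn": [0, 0, -4], "hand": -1}, {"delta_pos": [36, 15, 0], "turn": [0, 0, -4], "hand": -1}, {"delta_pos": [41, 17, 0], "turn": [0, 0, -4], "hand": -1}, {"delta_pos": [46, 19, 0], "turn": [0, 0, -4], "hand": -1}, {"delta_pos": [50, 20, 0], "turn": [0, 0, -4], "hand": -1}]'

```text
t: 8.25
position: [0.3655, -0.23, 0.0121]
orientation: [[0.374, -0.927, -0.0], [-0.927, -0.374, 0.0], [-0.0, 0.0, -1.0]]
ft_force: [0.5, -0.4, -0.2]
width: -0.0003
gripper_force: 0.3
```

Run:
```python
from h import *
Q=eyes.get_image('scene')
for n in('packet','packet_mid'):print(n,[pt(Q,*r['point'],z=.0155) for r in models.spot_point(n,Q)[:1]])
cv2.imwrite('pics/i.png',cv2.resize(Q['image'][200:310,310:420],None,fx=5,fy=5))
```

```text
packet [array([ 0.4038016, -0.1594811,  0.0155   ])]
packet_mid [array([ 0.42459529, -0.21269375,  0.0155    ])]
```

View pics/i.png

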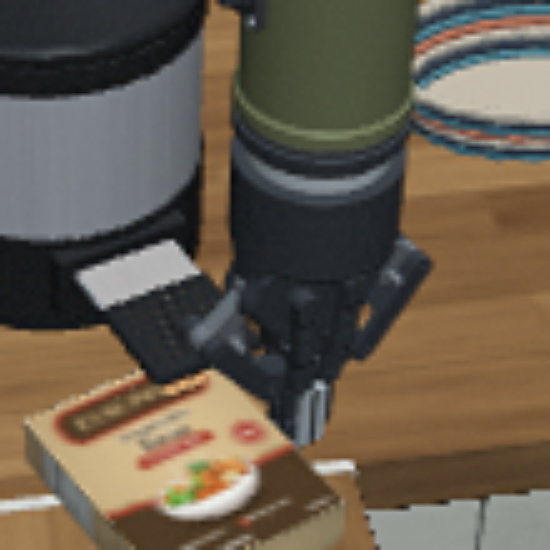

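The packet is sliding flat, with its edge at (300,440) against the fingers. I'll keep pushing.

>>> step_arm --increments '[{"delta_pos": [5, 2, 0], "turn": [0, 0, 0], "hand": -1}, {"delta_pos": [11, 5, 0], "turn": [0, 0, 0], "hand": -1}, {"delta_pos": [17, 7, 0], "turn": [0, 0, 0], "hand": -1}, {"delta_pos": [23, 10, 0], "turn": [0, 0, 0], "hand": -1}, {"delta_pos": [29, 12, 0], "turn": [0, 0, 0], "hand": -1}, {"delta_pos": [35, 15, 0], "turn": [0, 0, 0], "hand": -1}, {"delta_pos": [41, 17, 0], "turn": [0, 0, 0], "hand": -1}, {"delta_pos": [47, 19, 0], "turn": [0, 0, 0], "hand": -1}, {"delta_pos": [53, 22, 0], "turn": [0, 0, 0], "hand": -1}, {"delta_pos": [58, 24, 0], "turn": [0, 0, 0], "hand": -1}]'

```text
t: 9.4
position: [0.4236, -0.206, 0.0121]
orientation: [[0.374, -0.928, 0.0], [-0.928, -0.374, -0.0], [0.0, -0.0, -1.0]]
ft_force: [-1.9, -0.4, 0.3]
width: 0.0002
gripper_force: 0.5
```

>>> step_arm --increments '[{"delta_pos": [5, 2, 0], "turn": [0, 0, 0], "hand": -1}, {"delta_pos": [10, 4, 0], "turn": [0, 0, 0], "hand": -1}, {"delta_pos": [13, 5, 0], "turn": [0, 0, 0], "hand": -1}, {"delta_pos": [13, 5, 0], "turn": [0, 0, 0], "hand": -1}, {"delta_pos": [3, 1, 0], "turn": [0, 0, 0], "hand": -1}, {"delta_pos": [-10, -4, 10], "turn": [0, 0, 0], "hand": -1}, {"delta_pos": [-10, -4, 60], "turn": [0, 0, 0], "hand": -1}, {"delta_pos": [-10, -4, 100], "turn": [0, 0, 0], "hand": -1}, {"delta_pos": [-20, 0, 120], "turn": [0, 0, 0], "hand": -1}]'

```text
t: 10.3
position: [0.4043, -0.2083, 0.136]
orientation: [[0.373, -0.928, 0.006], [-0.928, -0.373, -0.004], [0.006, -0.004, -1.0]]
ft_force: [0.6, -0.2, 0.2]
width: 0.0
gripper_force: 0.0
```

Run:
```python
from h import *
np.set_printoptions(precision=3,suppress=True)
P=eyes.get_image('top');Q=eyes.get_image('scene')
for n,z in(('packet',.0155),('packet_mid',.0155),('lever_pad',.05)):
  for p in(P,Q):print(n,[pt(p,*r['point'],z=z) for r in models.spot_point(n,p)[:1]])
a=cv2.resize(P['image'][170:320,220:420],None,fx=2.5,fy=2.5)
b=cv2.resize(Q['image'][190:340,280:400],None,fx=2.5,fy=2.5)
cv2.imwrite('pics/j.png',np.hstack([a,b]));print(env.get_obs()['position'])
```

```text
packet []
packet [array([ 0.473, -0.137,  0.015])]
packet_mid [array([ 0.498, -0.176,  0.015])]
packet_mid [array([ 0.493, -0.181,  0.015])]
lever_pad [array([ 0.411, -0.276,  0.05 ])]
lever_pad [array([ 0.409, -0.283,  0.05 ])]
[ 0.402 -0.206  0.131]
```

View pics/j.png

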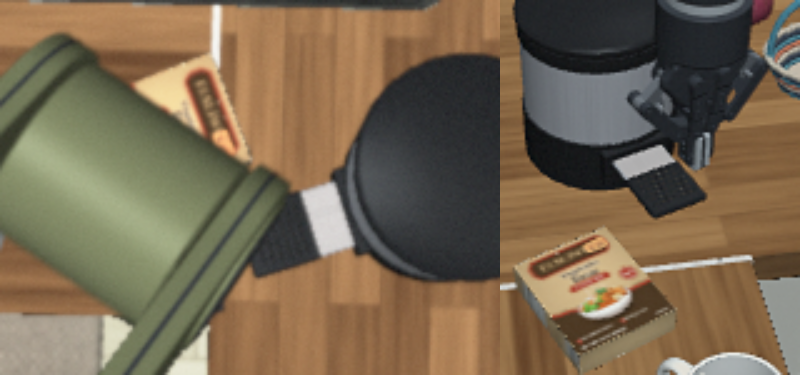

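The packet now lies well clear of the lever: its mid is at about (0.495, -0.18), 90 mm to the side. Next I'll go above the pad and press.

>>> step_arm --increments '[{"delta_pos": [4, -30, 0], "turn": [0, 0, 0], "hand": -1}, {"delta_pos": [8, -55, 0], "turn": [0, 0, 0], "hand": -1}, {"delta_pos": [8, -65, -20], "turn": [0, 0, 0], "hand": -1}, {"delta_pos": [8, -65, -45], "turn": [0, 0, 0], "hand": -1}, {"delta_pos": [8, -65, -65], "turn": [0, 0, 0], "hand": -1}, {"delta_pos": [8, -65, -70], "turn": [0, 0, 0], "hand": -1}, {"delta_pos": [8, -65, -70], "turn": [0, 0, 0], "hand": -1}]'

```text
t: 11.4
position: [0.4102, -0.2705, 0.0606]
orientation: [[0.374, -0.927, -0.003], [-0.927, -0.374, 0.002], [-0.003, 0.002, -1.0]]
ft_force: [-0.4, -0.3, 0.5]
width: -0.0002
gripper_force: 0.0
```

>>> step_arm --increments '[{"delta_pos": [0, 0, -2], "turn": [0, 0, 0], "hand": -1}, {"delta_pos": [0, 0, -4], "turn": [0, 0, 0], "hand": -1}, {"delta_pos": [0, 0, -6], "turn": [0, 0, 0], "hand": -1}, {"delta_pos": [0, 0, -8], "turn": [0, 0, 0], "hand": -1}, {"delta_pos": [0, 0, -10], "turn": [0, 0, 0], "hand": -1}, {"delta_pos": [0, 0, -12], "turn": [0, 0, 0], "hand": -1}, {"delta_pos": [0, 0, -12], "turn": [0, 0, 0], "hand": -1}]'

```text
t: 12.1
position: [0.4109, -0.2711, 0.0499]
orientation: [[0.374, -0.928, -0.0], [-0.928, -0.374, 0.0], [-0.0, 0.0, -1.0]]
ft_force: [-0.0, -0.7, -0.5]
width: 0.0002
gripper_force: 0.0
```

>>> step_arm --increments '[{"delta_pos": [0, 0, -2], "turn": [0, 0, 0], "hand": -1}, {"delta_pos": [0, 0, -4], "turn": [0, 0, 0], "hand": -1}, {"delta_pos": [0, 0, -6], "turn": [0, 0, 0], "hand": -1}, {"delta_pos": [0, 0, -8], "turn": [0, 0, 0], "hand": -1}, {"delta_pos": [0, 0, -10], "turn": [0, 0, 0], "hand": -1}]'

```text
t: 12.6
position: [0.4112, -0.2712, 0.0407]
orientation: [[0.374, -0.928, 0.0], [-0.928, -0.374, -0.0], [0.0, -0.0, -1.0]]
ft_force: [-0.8, 0.9, 7.6]
width: 0.0005
gripper_force: 3.8
```

>>> step_arm --increments '[{"delta_pos": [0, 0, -2], "turn": [0, 0, 0], "hand": -1}, {"delta_pos": [0, 0, -4], "turn": [0, 0, 0], "hand": -1}, {"delta_pos": [0, 0, -6], "turn": [0, 0, 0], "hand": -1}, {"delta_pos": [0, 0, -8], "turn": [0, 0, 0], "hand": -1}]'

```text
t: 13.0
position: [0.4113, -0.2716, 0.0326]
orientation: [[0.374, -0.927, 0.001], [-0.927, -0.374, -0.001], [0.001, -0.0, -1.0]]
ft_force: [-1.8, -0.4, 6.1]
width: -0.0001
gripper_force: 3.1
```

>>> step_arm --increments '[{"delta_pos": [0, 0, -2], "turn": [0, 0, 0], "hand": -1}, {"delta_pos": [0, 0, -4], "turn": [0, 0, 0], "hand": -1}, {"delta_pos": [0, 0, -5], "turn": [0, 0, 0], "hand": -1}, {"delta_pos": [0, 0, -6], "turn": [0, 0, 0], "hand": -1}]'

```text
t: 13.4
position: [0.4116, -0.2722, 0.0265]
orientation: [[0.374, -0.927, 0.001], [-0.927, -0.374, -0.002], [0.002, -0.0, -1.0]]
ft_force: [-1.3, -2.5, 4.8]
width: -0.0002
gripper_force: 2.1
```

>>> step_arm --increments '[{"delta_pos": [0, 0, -1], "turn": [0, 0, 0], "hand": -1}, {"delta_pos": [0, 0, -2], "turn": [0, 0, 0], "hand": -1}]'

```text
t: 13.6
position: [0.4117, -0.272, 0.0246]
orientation: [[0.374, -0.928, 0.001], [-0.928, -0.374, -0.001], [0.002, -0.001, -1.0]]
ft_force: [-2.3, -1.8, 15.7]
width: -0.0001
gripper_force: 7.9
```

The force rise says the lever is at its stop. I'll press slightly more, then hold.

>>> step_arm --increments '[{"delta_pos": [0, 0, -1], "turn": [0, 0, 0], "hand": -1}, {"delta_pos": [0, 0, -1], "turn": [0, 0, 0], "hand": -1}, {"delta_pos": [0, 0, -1], "turn": [0, 0, 0], "hand": -1}]'

```text
t: 13.9
position: [0.4118, -0.272, 0.0245]
orientation: [[0.374, -0.927, 0.002], [-0.927, -0.374, -0.002], [0.002, -0.001, -1.0]]
ft_force: [-2.2, -1.2, 16.8]
width: -0.0
gripper_force: 8.2
```

Run:
```python
from h import *
Q=eyes.get_image('scene')
cv2.imwrite('pics/k.png',cv2.resize(Q['image'][120:340,260:440],None,fx=2.5,fy=2.5))
```

```text
(no output)
```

View pics/k.png

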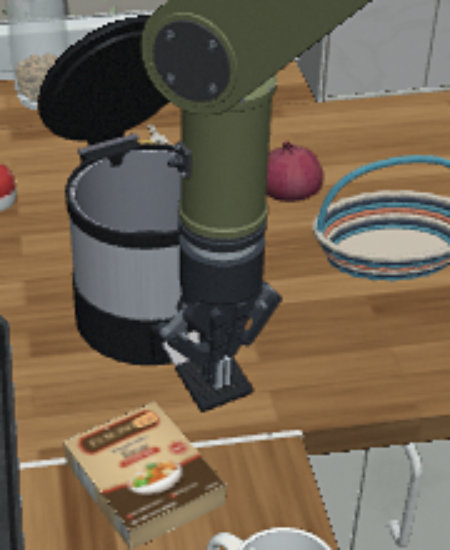

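The lid, at (110,80), stands wide open and the pad is held down. I'll hold for about 2.6 s.

>>> step_arm --increments '[{"delta_pos": [0, 0, 0], "turn": [0, 0, 0], "hand": -1}, {"delta_pos": [0, 0, 0], "turn": [0, 0, 0], "hand": -1}, {"delta_pos": [0, 0, 0], "turn": [0, 0, 0], "hand": -1}, {"delta_pos": [0, 0, 0], "turn": [0, 0, 0], "hand": -1}, {"delta_pos": [0, 0, 0], "turn": [0, 0, 0], "hand": -1}, {"delta_pos": [0, 0, 0], "turn": [0, 0, 0], "hand": -1}, {"delta_pos": [0, 0, 0], "turn": [0, 0, 0], "hand": -1}, {"delta_pos": [0, 0, 0], "turn": [0, 0, 0], "hand": -1}, {"delta_pos": [0, 0, 0], "turn": [0, 0, 0], "hand": -1}, {"delta_pos": [0, 0, 0], "turn": [0, 0, 0], "hand": -1}]'

```text
t: 14.95
position: [0.4118, -0.272, 0.0246]
orientation: [[0.374, -0.927, 0.002], [-0.927, -0.374, -0.002], [0.002, -0.001, -1.0]]
ft_force: [-2.5, -1.3, 17.4]
width: 0.0002
gripper_force: 8.2
```

>>> step_arm --increments '[{"delta_pos": [0, 0, 0], "turn": [0, 0, 0], "hand": -1}, {"delta_pos": [0, 0, 0], "turn": [0, 0, 0], "hand": -1}, {"delta_pos": [0, 0, 0], "turn": [0, 0, 0], "hand": -1}, {"delta_pos": [0, 0, 0], "turn": [0, 0, 0], "hand": -1}, {"delta_pos": [0, 0, 0], "turn": [0, 0, 0], "hand": -1}, {"delta_pos": [0, 0, 0], "turn": [0, 0, 0], "hand": -1}, {"delta_pos": [0, 0, 0], "turn": [0, 0, 0], "hand": -1}, {"delta_pos": [0, 0, 0], "turn": [0, 0, 0], "hand": -1}, {"delta_pos": [0, 0, 0], "turn": [0, 0, 0], "hand": -1}, {"delta_pos": [0, 0, 0], "turn": [0, 0, 0], "hand": -1}]'

```text
t: 15.95
position: [0.4118, -0.272, 0.0246]
orientation: [[0.374, -0.927, 0.002], [-0.927, -0.374, -0.002], [0.002, -0.001, -1.0]]
ft_force: [-3.3, -0.8, 17.5]
width: -0.0001
gripper_force: 8.2
```

>>> step_arm --increments '[{"delta_pos": [0, 0, 0], "turn": [0, 0, 0], "hand": -1}, {"delta_pos": [0, 0, 0], "turn": [0, 0, 0], "hand": -1}, {"delta_pos": [0, 0, 0], "turn": [0, 0, 0], "hand": -1}, {"delta_pos": [0, 0, 0], "turn": [0, 0, 0], "hand": -1}, {"delta_pos": [0, 0, 0], "turn": [0, 0, 0], "hand": -1}]'

```text
t: 16.45
position: [0.4118, -0.272, 0.0245]
orientation: [[0.374, -0.927, 0.002], [-0.927, -0.374, -0.002], [0.002, -0.001, -1.0]]
ft_force: [-3.2, -1.2, 16.7]
width: 0.0001
gripper_force: 8.2
```

Now I'll ease up over about two seconds at 1.2 mm per row.

>>> step_arm --increments '[{"delta_pos": [0, 0, 1.2], "turn": [0, 0, 0], "hand": -1}, {"delta_pos": [0, 0, 2.5], "turn": [0, 0, 0], "hand": -1}, {"delta_pos": [0, 0, 3.8], "turn": [0, 0, 0], "hand": -1}, {"delta_pos": [0, 0, 5.1], "turn": [0, 0, 0], "hand": -1}, {"delta_pos": [0, 0, 6.4], "turn": [0, 0, 0], "hand": -1}, {"delta_pos": [0, 0, 7.7], "turn": [0, 0, 0], "hand": -1}, {"delta_pos": [0, 0, 9], "turn": [0, 0, 0], "hand": -1}, {"delta_pos": [0, 0, 10.3], "turn": [0, 0, 0], "hand": -1}, {"delta_pos": [0, 0, 11.6], "turn": [0, 0, 0], "hand": -1}, {"delta_pos": [0, 0, 12.9], "turn": [0, 0, 0], "hand": -1}]'

```text
t: 17.45
position: [0.4109, -0.2705, 0.0361]
orientation: [[0.373, -0.928, -0.0], [-0.928, -0.373, 0.001], [-0.001, -0.0, -1.0]]
ft_force: [2.0, 3.5, 4.7]
width: 0.0001
gripper_force: 2.6
```

>>> step_arm --increments '[{"delta_pos": [0, 0, 1.3], "turn": [0, 0, 0], "hand": -1}, {"delta_pos": [0, 0, 2.6], "turn": [0, 0, 0], "hand": -1}, {"delta_pos": [0, 0, 3.9], "turn": [0, 0, 0], "hand": -1}, {"delta_pos": [0, 0, 5.2], "turn": [0, 0, 0], "hand": -1}, {"delta_pos": [0, 0, 6.5], "turn": [0, 0, 0], "hand": -1}, {"delta_pos": [0, 0, 7.7], "turn": [0, 0, 0], "hand": -1}, {"delta_pos": [0, 0, 8.9], "turn": [0, 0, 0], "hand": -1}, {"delta_pos": [0, 0, 10.1], "turn": [0, 0, 0], "hand": -1}, {"delta_pos": [0, 0, 11.2], "turn": [0, 0, 0], "hand": -1}, {"delta_pos": [0, 0, 12.2], "turn": [0, 0, 0], "hand": -1}]'

```text
t: 18.45
position: [0.41, -0.2712, 0.0478]
orientation: [[0.374, -0.927, -0.002], [-0.927, -0.374, 0.0], [-0.001, 0.002, -1.0]]
ft_force: [0.6, -1.9, -0.7]
width: -0.0
gripper_force: 0.0
```

>>> step_arm --increments '[{"delta_pos": [0, 0, 1], "turn": [0, 0, 0], "hand": -1}, {"delta_pos": [0, 0, 2], "turn": [0, 0, 0], "hand": -1}, {"delta_pos": [0, 0, 3], "turn": [0, 0, 0], "hand": -1}, {"delta_pos": [0, 0, 4], "turn": [0, 0, 0], "hand": -1}]'

```text
t: 18.85
position: [0.4109, -0.2713, 0.0521]
orientation: [[0.374, -0.928, -0.0], [-0.928, -0.374, 0.0], [-0.0, 0.0, -1.0]]
ft_force: [0.2, -0.5, 0.4]
width: -0.0001
gripper_force: 0.0
```

Lever released softly. I'll retreat upward and outward, check, and hand in.

>>> step_arm --increments '[{"delta_pos": [0, 0, 15], "turn": [0, 0, 0], "hand": -1}, {"delta_pos": [0, 0, 45], "turn": [0, 0, 0], "hand": -1}, {"delta_pos": [-10, 20, 80], "turn": [0, 0, 0], "hand": -1}, {"delta_pos": [-20, 40, 110], "turn": [0, 0, 0], "hand": -1}, {"delta_pos": [-20, 40, 120], "turn": [0, 0, 0], "hand": -1}, {"delta_pos": [-20, 40, 120], "turn": [0, 0, 0], "hand": -1}, {"delta_pos": [-20, 40, 120], "turn": [0, 0, 0], "hand": -1}]'

```text
t: 19.55
position: [0.3913, -0.2317, 0.1717]
orientation: [[0.374, -0.928, 0.0], [-0.928, -0.374, -0.0], [0.001, -0.0, -1.0]]
ft_force: [0.4, -1.1, -0.7]
width: -0.0003
gripper_force: 0.0
```

Run:
```python
from h import *
np.set_printoptions(precision=3,suppress=True)
Q=eyes.get_image('scene')
for n in('bin','packet','mug','tin'):
    c=cloud(Q,models.masks_of(n,Q)[0]['region']);print(n,np.median(c,0),np.percentile(c,98,0))
print([pt(Q,*r['point']) for r in models.spot_point('lever_pad',Q)[:1]],env.get_obs()['t'],env.get_obs()['position'])
from bench import finish_job
print(finish_job())
```

```text
bin [ 0.464 -0.348  0.128] [ 0.533 -0.262  0.188]Traceback (most recent call last):
  File "<stdin>", line 5, in <module>
IndexError: list index out of range
```

The lid is shut again (top of the bin at 0.188 m) and the packet just wasn't detected in this frame. It was seen clear of the lever before. Handing in.

```bash
python3 -c "
from bench import finish_job
print(finish_job())"
```

```text
the job is handed in; nothing more can be done
None
```

The packet was slid flat out from under the lever, the lid was held fully open for about 2.6 s and then eased shut over about 2 s, and the job is handed in; the final look confirmed the lid shut, but not the packet, mug or tin.

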